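# Load the deburred brackets into the wash rack

### The job

Take the yellow retaining bar out of the blue wash rack and stand it upright aside on the bench. Lift every bracket off its hook and load it upright into a lane of its own in the rack, its foot slid right in under the metal lip until the upright plate meets the lip. Then put the bar back flat in its pocket to lock the brackets in, and leave the oil bottle, the green box and the V-block where they are.

Things in the scene. Friction and masses are not known exactly. Their poses are not given: they have to be found in the camera images.
- stand: Grey hook stand, fixed, 250 mm wide (y). Origin on the bench, x away from the robot. A rail (x 33 to 47 mm, top z 140) carries 4 flat orange hooks pointing to -x at y -75, -25, 25, 75 mm: 10 mm wide, 6 thick, top at z 140. Each ends in an upturned tip (x -32 to -28) rising 8 mm above the hook's top. Only hung brackets stand higher. Base 10 mm thick, x -25 to 85.
- rack: Blue wash rack, fixed. Origin on the bench, x = way brackets slide in. Base plate 120 (x) x 290 (y) mm, top at z 8. A metal lip (x 20 to 48, y -104 to 104, z 17 to 25 mm) leaves a gap 9 mm high below it; 8 mm ribs split this into 4 lanes 42 mm wide, open to -x, centred at y -75, -25, 25, 75.
- rack_home (a point): Point of the rack at x 17.5, y 0, z 8 mm (rack axes): a bracket fully home, foot under the lip and plate against the lip's front face, has its origin here, shifted along y by its lane's -75, -25, 25 or 75 mm.
- rack_pocket (a point): Point of the rack at x -25, y 0, z 8 mm: where the bar's origin lies when the bar is in its pocket, with its y along the rack's y; 4 mm play each way in x and y. The pocket is bounded only at its two ends (blocks up to z 20 mm, outside y -108 to 108), in front of the lip.
- bar: Yellow retaining bar: flat base 40 (x) x 250 (y) x 12 (z) mm with a black upright grip 16 x 16 mm in its middle, z 12 to 135 mm. Origin: centre of the underside. 0.4 kg, loose, same both ways round. Starts in the rack's pocket, where it blocks the lanes. The tops of brackets loaded beside it stand 102 mm above the bench.
- bracket1: Steel L bracket, 0.13 kg, may be absent. Plate 5 mm thick (x), 34 wide (y), 94 tall (z), foot 5 mm thick at its bottom out to x 26.5, round nut (16 mm) on its front at z 12 out to x -14.5. Origin: centre of the plate's underside. Window 16 wide, z 34 to 60; grip the tab above it (z 60 to 94) across its thickness. Hangs by the window on a hook, foot away from robot; raised 8 to 20 mm it clears the tip.
- bracket1_toe (a point): Middle of the outer end of that bracket's foot, 26.5 mm along x and 2.5 mm up from its origin.
- bracket2: Steel L bracket, 0.13 kg, may be absent. Plate 5 mm thick (x), 34 wide (y), 94 tall (z), foot 5 mm thick at its bottom out to x 26.5, round nut (16 mm) on its front at z 12 out to x -14.5. Origin: centre of the plate's underside. Window 16 wide, z 34 to 60; grip the tab above it (z 60 to 94) across its thickness. Hangs by the window on a hook, foot away from robot; raised 8 to 20 mm it clears the tip.
- bracket2_toe (a point): Middle of the outer end of that bracket's foot, 26.5 mm along x and 2.5 mm up from its origin.
- bracket3: Steel L bracket, 0.13 kg, may be absent. Plate 5 mm thick (x), 34 wide (y), 94 tall (z), foot 5 mm thick at its bottom out to x 26.5, round nut (16 mm) on its front at z 12 out to x -14.5. Origin: centre of the plate's underside. Window 16 wide, z 34 to 60; grip the tab above it (z 60 to 94) across its thickness. Hangs by the window on a hook, foot away from robot; raised 8 to 20 mm it clears the tip.
- bracket3_toe (a point): Middle of the outer end of that bracket's foot, 26.5 mm along x and 2.5 mm up from its origin.
- bracket4: Steel L bracket, 0.13 kg, may be absent. Plate 5 mm thick (x), 34 wide (y), 94 tall (z), foot 5 mm thick at its bottom out to x 26.5, round nut (16 mm) on its front at z 12 out to x -14.5. Origin: centre of the plate's underside. Window 16 wide, z 34 to 60; grip the tab above it (z 60 to 94) across its thickness. Hangs by the window on a hook, foot away from robot; raised 8 to 20 mm it clears the tip.
- bracket4_toe (a point): Middle of the outer end of that bracket's foot, 26.5 mm along x and 2.5 mm up from its origin.
- oiler: White oil bottle with a red nozzle, 72 mm across, 212 mm tall; origin under its middle. Not part of the job.
- green_box: Open green plastic box 110 x 80 x 35 mm; origin under its middle. Not part of the job.
- vblock: Dark steel V-block 60 x 75 x 48 mm; origin under its middle. Not part of the job.
Mind the look-alikes: they are no part of the job. What is shaped like the bracket4 but red is not meant.

How it is judged:
On the way, in this order (a step that is already met when the one before it is completed fails the run):
1. the retaining bar stands upright on the bench, out of the rack (horizontal distance between bar and rack above 0.08 m and height (world z) of bar below 0.005 m and angle between bar's own z axis and vertical below 0.1 rad and linear speed of bar below 0.03 m/s), for 0.2 s.
2. every bracket is home in a lane of the rack (x of bracket1 in the frame of rack between 0.0105 and 0.0225 m and z of bracket1 in the frame of rack between 0.004 and 0.012 m and x of each of bracket1_toe, bracket2_toe, bracket3_toe, bracket4_toe in the frame of rack above 0.03 m and angle between each of bracket1, bracket2, bracket3, bracket4's own z axis and vertical below 0.12 rad and (y of bracket1 in the frame of rack between -0.083 and -0.067 m or y of bracket1 in the frame of rack between -0.033 and -0.017 m or y of bracket1 in the frame of rack between 0.017 and 0.033 m or y of bracket1 in the frame of rack between 0.067 and 0.083 m) and x of bracket2 in the frame of rack between 0.0105 and 0.0225 m and z of bracket2 in the frame of rack between 0.004 and 0.012 m and (y of bracket2 in the frame of rack between -0.083 and -0.067 m or y of bracket2 in the frame of rack between -0.033 and -0.017 m or y of bracket2 in the frame of rack between 0.017 and 0.033 m or y of bracket2 in the frame of rack between 0.067 and 0.083 m) and x of bracket3 in the frame of rack between 0.0105 and 0.0225 m and z of bracket3 in the frame of rack between 0.004 and 0.012 m and (y of bracket3 in the frame of rack between -0.083 and -0.067 m or y of bracket3 in the frame of rack between -0.033 and -0.017 m or y of bracket3 in the frame of rack between 0.017 and 0.033 m or y of bracket3 in the frame of rack between 0.067 and 0.083 m) and x of bracket4 in the frame of rack between 0.0105 and 0.0225 m and z of bracket4 in the frame of rack between 0.004 and 0.012 m and (y of bracket4 in the frame of rack between -0.083 and -0.067 m or y of bracket4 in the frame of rack between -0.033 and -0.017 m or y of bracket4 in the frame of rack between 0.017 and 0.033 m or y of bracket4 in the frame of rack between 0.067 and 0.083 m)), for 0.2 s.
At the end, for the whole second after the job is handed in: Every bracket present stands upright (within 7 degrees) on the rack's base in a lane of its own (within 8 mm of its middle), foot under the lip, the plate no more than 7 mm from the lip; the bar lies flat in its pocket (within 8 mm, 6 degrees); all stay so, let go (all of step 2 and x of bar in the frame of rack between -0.0325 and -0.0175 m and y of bar in the frame of rack between -0.008 and 0.008 m and z of bar in the frame of rack between 0.004 and 0.012 m and angle between the y axis of bar and the y axis of rack, either way round below 0.1 rad and angle between bar's own z axis and vertical below 0.1 rad); the robot touches nothing.
It fails at once if the oiler is moved more than 40 mm (distance of oiler from where it was at the start of the episode above 0.04 m).
It fails at once if the green_box is moved more than 40 mm (distance of green_box from where it was at the start of the episode above 0.04 m).
It fails at once if the vblock is moved more than 40 mm (distance of vblock from where it was at the start of the episode above 0.04 m).
Of bracket1, bracket2, bracket3, bracket4 only 3 to 4 are there at a start; the rules pass over those that are not, and their reading is None.
At some moment in a run one of bar may be knocked a few centimetres aside while the robot is not near it.
It also fails if it takes over 210 s, if anything falls off the work surface, if the arm or the gripper's body presses on something with over 40 N, if the wrist force passes 120 N, or if a joint passes its speed limit or range.

### The arm

A 7-joint arm with a two-finger parallel gripper is mounted at the origin on the work surface. World frame = base frame: x ahead of the robot, y to its left, z up, the work surface at z = 0. Lengths are in m, angles in rad, forces in N, time in s.
With the tool pointing down it reaches from about 0.4 to 0.85 m from the base axis. Payload 6.9 kg.
Tool frame: the origin (TCP) lies midway between the tips of the shut fingers; the grasp point (between the pads) lies behind it (ctrl.pinch_z is the z of the grasp point in the tool frame, in m); z points along the fingers, y is the line along which they close (so a half turn about z gives the same grasp; the last joint's range is limited). The gripper opens to 85 mm and grips with 20 to 120 N. Pads are 22 mm wide; open, the fingers measure 114 mm over their backs; the gripper's body (76 mm by 85 mm) begins 54 mm behind the grasp point. The pads swing forward as they close: fully open they stand 13 mm farther back than shut.
Start: joints at [1.349, 0.507, -0.238, 1.5, 0.126, 1.149, -0.155], TCP at [0.201, -0.592, 0.231] pointing down, gripper open.
Joint ranges: [-3.08, 3.08], [-0.24, 2.05], [-1.43, 1.35], [0, 2.5], [-1.52, 4.66], [0.17, 1.96], [-2.89, 2.89]. Speed limits (rad/s): [2.39, 2.39, 3.14, 3.14, 3.14, 3.14, 3.14].

### API

Orientations are given as a unit quaternion [w, x, y, z].
In Python, from station import ctrl, get_state, vision, ticket, models gives the robot as it stands. Calls block until the motion is done:
- ctrl.movep(position, orientation): joint-space move of the TCP to a pose.
- ctrl.movel(position, frame=None, max_speed=0.15): straight line of the TCP; frame=None keeps the orientation; max_speed is the mean speed in m/s.
- ctrl.set_joints(angles): joint-space move.
- ctrl.ungrasp() and ctrl.close_gripper(force=None): open the fingers fully, or close them until they stop; force is the grip in N (None keeps the last).
- ctrl.pause(seconds).
- ctrl.ik(position, orientation): joint angles nearest the present ones, or None.
- get_state(): the state.
- vision.grab_frame(name): name is "scene" or "top"; returns (picture, depth): 400x640x3 uint8, blue, green, red; 400x640 float32, m along the optical axis (not along the pixel's ray), 0 where there is no reading.
- vision.camera_info(name): a dict with "mtx" (3x3 intrinsics, pixels), "R" (3x3) and "t" (3): a world point X has camera coordinates R X + t. Camera axes: x right, y down, z forward; pixel columns grow to the right and rows downward; lengths in m; the calibration is good to about 2 mm. A picture is of the moment at which its call begins. camera_info takes no time and is no camera call.
A pose or a line that the arm cannot do raises ctrl.Unreachable and nothing moves.
- ticket.close_job(): hands the job in; it is judged then, once.
Trained networks look in the newest picture that a camera, given by its name, has taken for a name from the list of things; names that differ only in an ending like _2 or _b are one class to them, and where a whole thing is asked for, a point or a joint stands for the part that bears it (a point fixed in the world has none). Each returns a list of dicts, best first, with "p" (0 to 1); they miss things now and then, are a little off and sometimes report something else, mostly with a low value. They report only what shows in the picture. A call takes as long as a camera call. They do not tell look-alikes from the thing itself.
- models.recognise(camera, target): "point" ([column, row] in pixels, amid what is visible of it).
- models.masks_of(camera, target): "mask" (400x640 bool, what is visible of it) and "point" ([column, row] in pixels, amid what is visible of it).
The state is a dict: "time": time; "qpos": joint angles; "qd": joint speeds; "tau": joint torques, N m; "tcp_pos": TCP position; "eef_rot": TCP orientation; "contact_force": force on the tool from outside, world axes, zero at the start; "wrist_torque": the same for the moment, N m; "width": finger opening in m; "gripper_force": force on a finger pad.
Only numpy, scipy, OpenCV 4.12 (cv2) and the standard library are available. Lean on these libraries where they do the work, as an engineer would, in place of code of your own. Each camera call takes 0.05 s, during which the arm holds its last target. There are 200 camera calls.

## Working session

There is one attempt and no reset: what is moved stays moved. The work goes in short steps, each a Python script; the robot and the scene stay as the last script left them, time stands still between calls to the robot, and variables do not carry over. Pictures are saved under pics/ and viewed, at most 14 in all, crops included, and the job is handed in when it is done.

```bash
ls; mkdir -p pics; python3 - <<'E'
from station import ctrl, get_state, vision, ticket, models
import cv2
s=get_state(); print(s['time'],s['tcp_pos'],s['eef_rot'],s['width'],ctrl.pinch_z)
for n in("scene","top"):
    p,d=vision.grab_frame(n); cv2.imwrite(f"pics/{n}0.png",p)
    i=vision.camera_info(n); print(n,i)
E
```

```text
pics
0.0 [ 0.20040789 -0.59146421  0.2304131 ] [-8.97687654e-04  9.86677151e-01  1.62687951e-01 -1.56258910e-04] 0.08524757169885851 -0.0187
scene {'mtx': array([[426.01492055,   0.        , 327.94289143],
       [  0.        , 426.01492055, 200.75150298],
       [  0.        ,   0.        ,   1.        ]]), 'R': array([[-0.74046056,  0.67207546, -0.00572164],
       [ 0.55044375,  0.60152376, -0.57894805],
       [-0.38565507, -0.43183764, -0.81534436]]), 't': array([ 0.38770694, -0.25936013,  1.51839051])}
top {'mtx': array([[405.70736837,   0.        , 319.18137814],
       [  0.        , 405.70736837, 196.42688876],
       [  0.        ,   0.        ,   1.        ]]), 'R': array([[-0.01698592, -0.99964079,  0.02073077],
       [-0.9969182 ,  0.0153442 , -0.07693282],
       [ 0.07658709, -0.02197366, -0.99682073]]), 't': array([0.02517371, 0.53624194, 1.30564744])}
```

View pics/scene0.png

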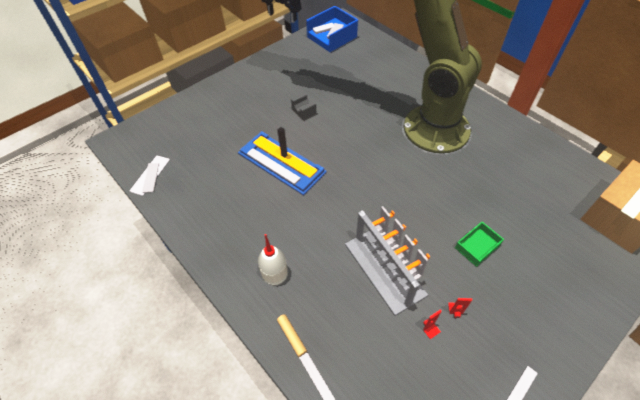

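View pics/top0.png

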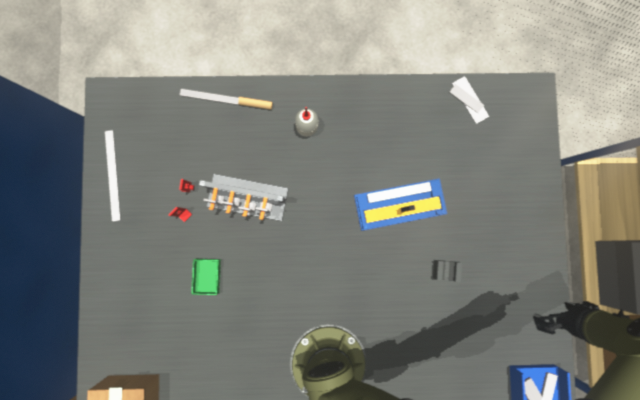

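```bash
cat > h.py <<'E'
import numpy as np, cv2
from station import ctrl, get_state, vision, ticket, models
def cloud(n):
    p,d=vision.grab_frame(n); i=vision.camera_info(n); K=i['mtx']
    v,u=np.mgrid[:400,:640]
    c=np.stack([(u-K[0,2])/K[0,0]*d,(v-K[1,2])/K[1,1]*d,d],-1)
    X=(c-i['t'])@i['R']; X[d==0]=np.nan
    return p,X
def proj(n,X):
    i=vision.camera_info(n); c=i['R']@np.asarray(X)+i['t']; q=i['mtx']@c; return q[:2]/q[2]
def rect(P):
    r=cv2.minAreaRect((P[:,:2]*1000).astype(np.float32)); return cv2.boxPoints(r).round(0).tolist(),[np.round(x,1) for x in r]
E
python3 - <<'E'
from h import *
np.set_printoptions(precision=4,suppress=True)
def med(P): return np.nanmedian(P,0)
for n in("top","scene"):
    p,X=cloud(n); hsv=cv2.cvtColor(p,cv2.COLOR_BGR2HSV)
    H,S,V=[hsv[...,i].astype(int) for i in range(3)]; Z=X[...,2]
    wk=(X[...,0]>.3)&(X[...,0]<.9)&(abs(X[...,1])<.6)
    for nm,m in dict(blue=(H>100)&(H<125)&(S>120)&(Z<.03),yellow=(H>20)&(H<34)&(S>150)&(X[...,1]<-.05)&(Z<.04),black=(V<80)&(Z>.06)&(X[...,1]<-.1)&(X[...,0]>.4)&(Z<.2),lip=(S<40)&(V>150)&(X[...,1]<-.05)&(X[...,1]>-.4)&(Z>.015)&(Z<.04),orange=(H>8)&(H<18)&(S>150)&(Z>.1)&(Z<.17)).items():
        P=X[m&wk]; 
        if len(P)>5: print(n,nm,len(P),rect(P),med(P))
    m=wk&(Z>.125)&(Z<.16)&(X[...,1]>.05)&(S<60); P=X[m]; print('rail',rect(P) if len(P)else 0)
    m=wk&(Z>.155)&(X[...,1]>.05);P=X[m];print('above155',len(P),rect(P) if len(P) else 0, med(P))
    for t in("bracket1","stand","rack","bar","oiler","green_box","vblock"):
        r=models.masks_of(n,t)
        print(n,t,[(round(q['p'],2),np.round(q['point']).tolist(),med(X[q['mask']]).round(3).tolist(),int(q['mask'].sum())) for q in r if q['p']>.2])
    c=p[150:240,165:300] if n=="top" else p[190:350,330:490]
    cv2.imwrite(f"pics/{n}crop1.png",cv2.resize(c,None,fx=5 if n=="top" else 3.7,fy=5 if n=="top" else 3.7,interpolation=cv2.INTER_CUBIC))
E
```

```text
top blue 1212 ([[425.0, -120.0], [474.0, -403.0], [591.0, -383.0], [542.0, -99.0]], [array([ 507.9, -251.1]), array([118.4, 287.6]), np.float64(9.9)]) [ 0.506  -0.2377  0.0108]
top yellow 590 ([[453.0, -137.0], [497.0, -378.0], [528.0, -372.0], [484.0, -132.0]], [array([ 490.3, -254.9]), array([ 31.5, 244.5]), np.float64(10.3)]) [ 0.4895 -0.2376  0.0208]
top black 19 ([[486.0, -248.0], [486.0, -252.0], [493.0, -250.0], [493.0, -247.0]], [array([ 489.5, -249.4]), array([7.2, 3.2]), np.float64(8.7)]) [ 0.4896 -0.2487  0.1158]
top lip 545 ([[493.0, -142.0], [506.0, -384.0], [578.0, -380.0], [565.0, -138.0]], [array([ 535.4, -261.2]), array([ 72.4, 242.1]), np.float64(3.0)]) [ 0.5461 -0.2451  0.0257]
top orange 24 ([[465.0, 188.0], [522.0, 177.0], [552.0, 328.0], [496.0, 340.0]], [array([508.7, 258.2]), array([154.6,  57.6]), np.float64(78.8)]) [0.519  0.3056 0.1415]
rail ([[412.0, 276.0], [636.0, -44.0], [792.0, 65.0], [568.0, 385.0]], [array([602.1, 170.4]), array([190.3, 390.5]), np.float64(35.0)])
above155 119 ([[411.0, 257.0], [669.0, -41.0], [779.0, 54.0], [521.0, 352.0]], [array([
[... 2057 characters left out ...]
, [419.0, 267.0], [0.522, 0.34, 0.12], 269), (0.46, [381.0, 224.0], [0.496, 0.191, 0.124], 214)]
scene stand [(0.69, [384.0, 266.0], [0.552, 0.263, 0.01], 3868), (0.67, [385.0, 224.0], [0.495, 0.191, 0.125], 202), (0.31, [397.0, 239.0], [0.499, 0.24, 0.115], 267)]
scene rack [(0.87, [284.0, 167.0], [0.536, -0.225, 0.015], 1766), (0.48, [282.0, 154.0], [0.496, -0.248, 0.019], 965)]
scene bar [(0.86, [279.0, 158.0], [0.496, -0.248, 0.019], 1019)]
scene oiler [(0.56, [272.0, 264.0], [0.788, 0.076, 0.093], 898)]
scene green_box [(0.61, [482.0, 242.0], [0.282, 0.383, 0.005], 1205), (0.24, [384.0, 220.0], [0.495, 0.191, 0.134], 209)]
scene vblock [(0.74, [304.0, 104.0], [0.299, -0.39, 0.03], 428)]
```

View pics/topcrop1.png

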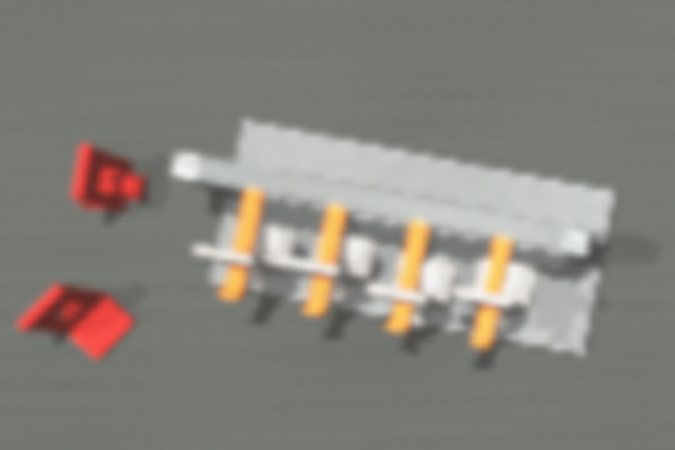

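View pics/scenecrop1.png

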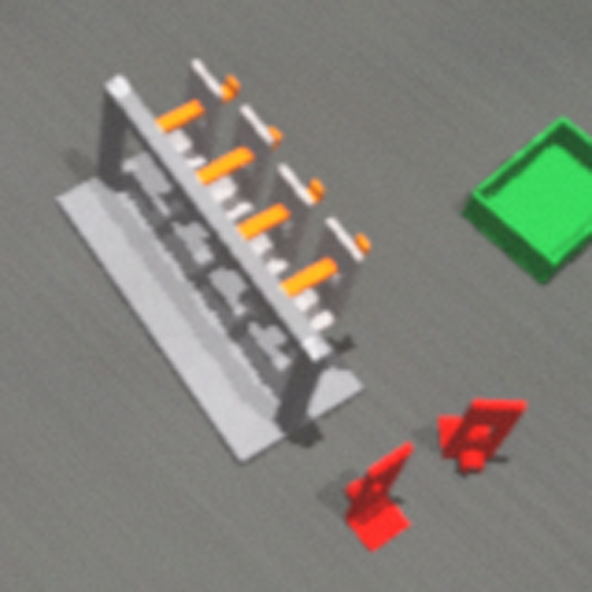

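```bash
cat >> h.py <<'E'
def onplane(n,uv,z):
    i=vision.camera_info(n); K=i['mtx']; uv=np.asarray(uv,float).reshape(-1,2)
    r=np.c_[(uv[:,0]-K[0,2])/K[0,0],(uv[:,1]-K[1,2])/K[1,1],np.ones(len(uv))]@i['R']
    C=-i['R'].T@i['t']; s=(z-C[2])/r[:,2]; return C+s[:,None]*r
def comps(m,mn):
    k,l,st,c=cv2.connectedComponentsWithStats(m.astype(np.uint8)); return [l==j for j in range(1,k) if st[j,4]>=mn]
def contour_rect(n,m,z):
    c=max(cv2.findContours(m.astype(np.uint8),cv2.RETR_EXTERNAL,cv2.CHAIN_APPROX_NONE)[0],key=len).reshape(-1,2)
    P=onplane(n,c,z)[:,:2]*1000; r=cv2.minAreaRect(P.astype(np.float32)); return np.round(r[0],1),np.round(r[1],1),round(r[2],1)
E
python3 - <<'E'
from h import *
np.set_printoptions(precision=4,suppress=True)
for n in("top","scene"):
    p,X=cloud(n); hsv=cv2.cvtColor(p,cv2.COLOR_BGR2HSV)
    H,S,V=[hsv[...,i].astype(int) for i in range(3)]; Z=X[...,2]
    lo=(X[...,0]>.4)&(X[...,0]<.65)&(X[...,1]<-.08)&(X[...,1]>-.42)
    for m in comps(lo&(S<50)&(V>150),100): print(n,'lip',m.sum(),contour_rect(n,m,.025))
    for m in comps(lo&(H>20)&(H<34)&(S>120),100): print(n,'bar',m.sum(),contour_rect(n,m,.012+.008))
    m=lo&(H>95)&(H<130)&(S>100)|(lo&(H>20)&(H<34)&(S>120)); print(n,'rack',contour_rect(n,max(comps(m,100),key=np.sum),.008))
    st=(X[...,0]>.4)&(X[...,0]<.62)&(X[...,1]>.1)&(X[...,1]<.4)
    # tab tops
    for m in comps(st&(Z>.155)&(Z<.2)&(S<60),4):
        v,u=np.nonzero(m); print(n,'tab',m.sum(),u.mean().round(1),v.mean().round(1),np.median(Z[m]).round(4),X[m].mean(0), V[m].min(),V[m].max())
        if n=='top':
            P=onplane(n,np.c_[u,v],.174); w=V[m]; c=np.average(P,axis=0,weights=w); print('   plane',P.mean(0),P[:,1].min(),P[:,1].max())
    for m in comps(st&(H>8)&(H<20)&(S>140)&(Z>.1),3):
        v,u=np.nonzero(m); print(n,'orange',m.sum(),contour_rect(n,m,.14))
    if n=='top':
        m=st&(Z>.125)&(Z<.15)&(S<60)
        for q in comps(m,5): print('rail?',q.sum(),contour_rect(n,q,.14))
E
```

```text
top lip 585 (array([ 546.5, -244.6]), array([ 30.4, 210.9]), 9.9)
top bar 766 (array([ 490.4, -256. ]), array([ 36.3, 248.7]), 10.1)
top rack (array([ 508.1, -251.1]), array([120. , 291.1]), 9.9)
top tab 23 209.9 200.7 0.174 [0.5172 0.3339 0.1739] 121 238
   plane [0.5172 0.3339 0.174 ] 0.3163522657646539 0.35063963796703684
top tab 25 226.8 203.0 0.1733 [0.51   0.2859 0.1718] 116 243
   plane [0.5098 0.2855 0.174 ] 0.26776868548415467 0.3020749392304743
top tab 25 244.8 208.4 0.1736 [0.4936 0.2345 0.172 ] 135 245
   plane [0.4935 0.2342 0.174 ] 0.216309514537625 0.2506276614209789
top tab 25 261.8 209.0 0.1738 [0.4911 0.1857 0.1723] 129 246
   plane [0.491  0.1855 0.174 ] 0.1676337284868082 0.20198118942157023
top orange 30 (array([539.4, 328.8]), array([ 8.8, 29.7]), 89.1)
top orange 11 (array([535.6, 278.6]), array([ 8.8, 11.9]), 90.0)
top orange 8 (array([522.8, 227.8]), array([ 2.9, 18. ]), 75.8)
top orange 4 (array([520.8, 281.5]), array([2.9, 5.9]), 89.1)
top orange 4 (array([517.7, 178.4]), array([1.3, 9.3]), 63.1)
top orange 19 (array([501.8, 336.4]), array([ 9.9, 17. ]), 56
[... 664 characters left out ...]
 224.4 0.17 [0.4974 0.2375 0.1676] 98 232
scene tab 65 408.6 241.3 0.169 [0.5139 0.2891 0.1668] 101 246
scene tab 73 421.7 255.7 0.1692 [0.5208 0.3375 0.1671] 102 241
scene orange 19 (array([468.8, 193.8]), array([16.6,  8. ]), 42.7)
scene orange 33 (array([510.7, 186.7]), array([12.6, 33.5]), 80.7)
scene orange 7 (array([475.2, 243. ]), array([15.3,  2.6]), 58.0)
scene orange 37 (array([517.5, 234.8]), array([12.6, 41. ]), 76.5)
scene orange 15 (array([487.5, 291.1]), array([12.1,  7.6]), 41.0)
scene orange 33 (array([530.6, 284.3]), array([12.7, 35.8]), 78.4)
scene orange 8 (array([495.7, 341.1]), array([11.7,  4.5]), 72.4)
scene orange 38 (array([539.7, 333.1]), array([12.1, 39.2]), 79.5)
```

```bash
cat >> h.py <<'E'
RO=np.array([.5132,-.2503]); RY=np.radians(9.95)
def rk(x,y): c,s=np.cos(RY),np.sin(RY); return RO+np.array([c*x-s*y,s*x+c*y])
def q(phi,flip=0):
    a=(phi+np.pi/2)/2+flip*np.pi/2; return np.array([0,np.cos(a),np.sin(a),0])
def P(xy,pz): return [float(xy[0]),float(xy[1]),float(pz+ctrl.pinch_z)]
def best(xy,pz,phi):
    o=[(abs(j[6]),f) for f in(0,1) if (j:=ctrl.ik(P(xy,pz),q(phi,f))) is not None]
    return min(o)[1]
def st(t=''):
    s=get_state(); print(t,round(s['time'],1),np.round(s['tcp_pos'],4),'w',round(s['width'],4),'F',np.round(s['contact_force'],1),'g',np.round(s['gripper_force'],1)); return s
def lower(xy,z0,z1,fz=6,step=.002,speed=.03):
    b=np.array(get_state()['contact_force'])
    z=z0
    while z>z1:
        z-=step; ctrl.movel(P(xy,z),max_speed=speed)
        if abs((np.array(get_state()['contact_force'])-b)[2])>fz: break
    return z
E
python3 - <<'E'
from h import *
xy=np.array([.490,-.2555]); ph=RY+np.pi/2; f=best(xy,.25,ph); D=np.array([.50,0.]); 
f2=best(D,.25,0.); print(f,f2,ctrl.ik(P(D,.14),q(0.,f2)))
ctrl.movep(P(xy,.25),q(ph,f)); st()
ctrl.movel(P(xy,.125)); ctrl.close_gripper(force=60); st('grip')
ctrl.movel(P(xy,.26)); st('up')
ctrl.movep(P(D,.26),q(0.,f2)); ctrl.movel(P(D,.135)); z=lower(D,.135,.108); s=st('down'); print(z)
ctrl.ungrasp(); ctrl.movel(P(D,.30)); st()
p,X=cloud('scene'); cv2.imwrite('pics/bar2.png',p)
E
```

```text
1 0 [ 0.44265586  0.51777293 -0.72666196  1.97111326  0.46462317  0.82398454
 -0.54320097]
 2.6 [ 0.4894 -0.2569  0.2312] w 0.0851 F [-0.6  0.1  0.3] g 0.0
grip 4.3 [ 0.4903 -0.2553  0.1066] w 0.0155 F [-0.9  1.6  3.6] g 59.4
up 5.3 [ 0.4893 -0.2553  0.2401] w 0.0154 F [ 0.5 -0.3 -5.6] g 58.5
down 9.8 [5.004e-01 1.000e-04 9.850e-02] w 0.0154 F [-8.4 -1.4 25.1] g 62.9
0.11499999999999999
 11.9 [ 4.996e-01 -1.000e-04  2.805e-01] w 0.0854 F [-0.1 -0.  -0.7] g 0.0
```

View pics/bar2.png

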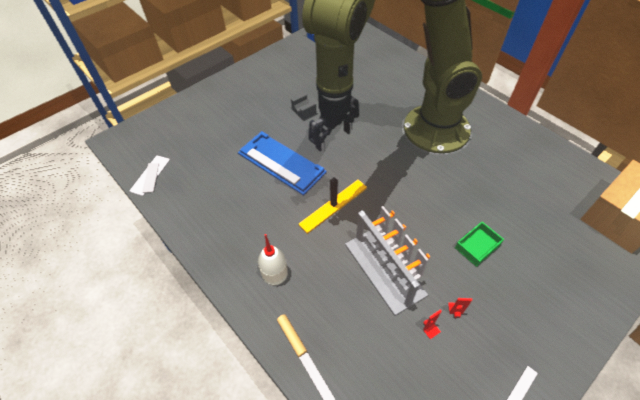

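```bash
cat >> h.py <<'E'
SY=np.radians(-11.9); SX=np.array([np.cos(SY),np.sin(SY)])
TAB=[(.5172,.3339),(.5098,.2855),(.4935,.2342),(.4910,.1855)]
GZ=.164
def pick(i):
    xy=np.array(TAB[i]); f=0 if i<0 else best(xy,.25,SY)
    ctrl.movep(P(xy,.26),q(SY,f)); ctrl.movel(P(xy,GZ)); ctrl.close_gripper(force=50); st('grip')
    ctrl.movel(P(xy,GZ+.014),max_speed=.06); st('lift'); o=xy-.065*SX
    ctrl.movel(P(o,GZ+.014),max_speed=.1); st('out'); ctrl.movel(P(o,.30)); return f
E
python3 - <<'E'
from h import *
f=pick(3); print('f',f)
a=rk(-.016,-.075); ctrl.movep(P(a,.30),q(RY,f)); ctrl.movel(P(a,.16)); st('over')
for n in('scene','top'):
    p,X=cloud(n); u,v=proj(n,[*a,.12]).astype(int); print(n,u,v)
    c=p[v-50:v+50,u-65:u+65]; cv2.imwrite(f'pics/held_{n}.png',cv2.resize(c,None,fx=5,fy=5,interpolation=cv2.INTER_CUBIC))
E
```

```text
grip 14.2 [0.4911 0.1855 0.1455] w 0.0041 F [-0.3 -0.1  4.2] g 51.0
lift 14.6 [0.4913 0.1855 0.1597] w 0.0042 F [ 0.4  0.4 -1.7] g 50.2
out 15.4 [0.428  0.1988 0.1594] w 0.0042 F [ 0.6 -0.7 -1.5] g 50.2
f 0
over 19.4 [ 0.5111 -0.327   0.1422] w 0.0045 F [ 0.4  0.3 -0.6] g 50.2
scene 262 124
top 433 200
```

View pics/held_scene.png

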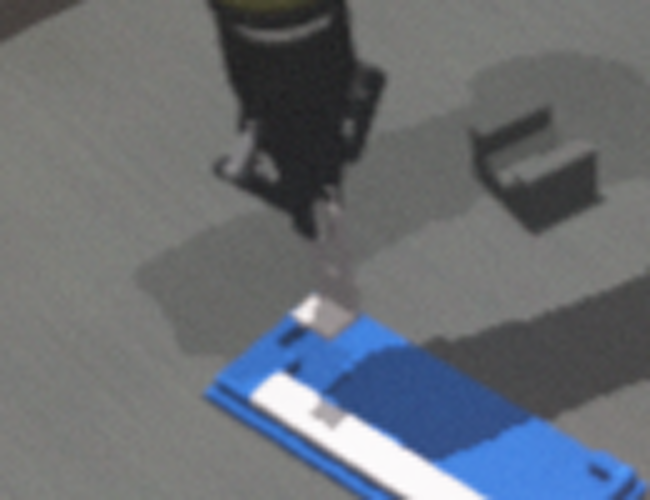

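```bash
cat >> h.py <<'E'
def insert(lane):
    a=rk(-.016,lane); z0=.008+.084
    ctrl.movel(P(a,.115)); b=st('above'); z=lower(a,.105,z0+.0015,fz=5); s=st('low %.4f'%z)
    x=-.016; b=np.array(get_state()['contact_force'])
    while x<.022:
        x+=.002; ctrl.movel(P(rk(x,lane),z),max_speed=.04)
        F=np.array(get_state()['contact_force'])-b; fx=F[0]*np.cos(RY)+F[1]*np.sin(RY); fy=-F[0]*np.sin(RY)+F[1]*np.cos(RY)
        print(round(x*1e3),'fx %.1f fy %.1f fz %.1f'%(fx,fy,F[2]),end=' | ')
        if abs(fx)>8 or abs(F[2])>12: break
    print(); st('end'); return x,z
E
python3 - <<'E'
from h import *
a=rk(-.016,-.075)
for pt in [(-.016+.0265,-.092,.081),(-.016+.0265,-.058,.081),(-.0135,-.092,.081),(-.0135,-.058,.081)]:
    uv=proj('scene',[*rk(*pt[:2]),pt[2]]); print(((uv-[262-65,124-50])*5).round())
print(insert(-.075))
E
```

```text
[287. 307.]
[325. 330.]
[312. 286.]
[350. 309.]
above 19.9 [ 0.5106 -0.3269  0.0967] w 0.0043 F [-0.1 -0.5 -0.9] g 50.2
low 0.0930 21.7 [ 0.5103 -0.3269  0.0742] w 0.0039 F [ 0.8 -0.8 -1.1] g 50.2
-14 fx -1.3 fy 0.5 fz -0.4 | -12 fx -0.2 fy 1.1 fz -0.5 | -10 fx -0.3 fy 0.7 fz 0.4 | -8 fx 0.0 fy 1.0 fz -1.5 | -6 fx -1.3 fy 0.7 fz 0.1 | -4 fx -1.3 fy 1.4 fz 0.4 | -2 fx -1.2 fy 1.4 fz 0.2 | 0 fx -0.4 fy 1.6 fz -0.3 | 2 fx 0.1 fy 0.8 fz -0.2 | 4 fx -1.4 fy 1.2 fz -0.8 | 6 fx -0.2 fy 1.0 fz 0.4 | 8 fx 0.2 fy 1.2 fz 0.2 | 10 fx 0.5 fy 0.1 fz -0.2 | 12 fx 0.4 fy 1.2 fz 0.2 | 14 fx -0.7 fy 1.3 fz 1.0 | 16 fx -1.0 fy 0.6 fz 0.2 | 18 fx -0.7 fy 0.4 fz -0.7 | 20 fx -5.5 fy 2.1 fz 1.8 | 22 fx -9.9 fy 1.3 fz 6.5 | 
end 26.4 [ 0.5449 -0.321   0.074 ] w 0.0044 F [-9.2 -1.3  5.4] g 51.3
(0.022000000000000006, 0.09299999999999999)
```

```bash
cat >> h.py <<'E'
def release(lane,z):
    a=rk(.019,lane); ctrl.movel(P(a,z-.001),max_speed=.03); ctrl.ungrasp(); ctrl.movel(P(a,.30)); st('rel')
E
python3 - <<'E'
from h import *
release(-.075,.093)
c=rk(-.05,0); ctrl.movep(P(np.array([.5,.15]),.32),get_state()['eef_rot'])
for n,k in(('scene',4),('top',5)):
    p,X=cloud(n); u,v=proj(n,[*RO,.03]).astype(int)
    cv2.imwrite(f'pics/in1_{n}.png',cv2.resize(p[v-55:v+55,u-70:u+70],None,fx=5,fy=5,interpolation=cv2.INTER_CUBIC))
    H=cv2.cvtColor(p,cv2.COLOR_BGR2HSV); 
    if n=='top':
        m=(X[...,0]>.4)&(X[...,0]<.65)&(X[...,1]<-.1)&(X[...,1]>-.42)&(X[...,2]>.085)&(X[...,2]<.115)
        for q_ in comps(m,4):
            vv,uu=np.nonzero(q_); d=onplane(n,np.c_[uu,vv],.102)[:,:2].mean(0)-RO; print('tab rack',np.cos(RY)*d[0]+np.sin(RY)*d[1],-np.sin(RY)*d[0]+np.cos(RY)*d[1],np.nanmedian(X[q_][:,2]))
    for m in comps((H[...,0]>20)&(H[...,0]<34)&(H[...,1]>120)&(abs(X[...,1])<.25)&(X[...,0]>.3)&(X[...,0]<.68)&(X[...,2]<.04),100): print(n,'bar',contour_rect(n,m,.012))
E
```

```text
rel 29.0 [ 0.5445 -0.3208  0.2804] w 0.0853 F [0.9 0.2 0. ] g 0.0
scene bar (array([431.3,   3.3]), array([109.6,  45.4]), 1.3)
scene bar (array([565.2,   2.9]), array([ 45.7, 127.9]), 89.9)
tab rack 0.017091731271423268 -0.07199659421027473 0.10286560436017196
top bar (array([501.3,  -2.1]), array([247.1,  42.3]), 0.1)
```

View pics/in1_scene.png

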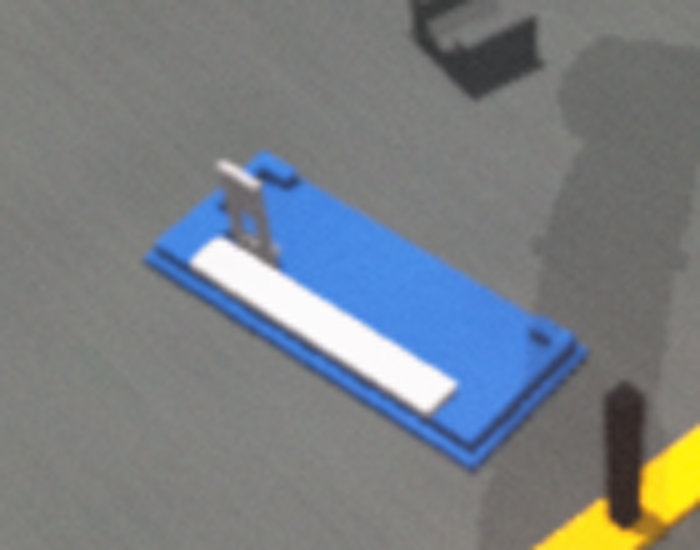

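```bash
cat > one.py <<'E'
from h import *
import sys
def one(i,lane):
    f=pick(i)
    if get_state()['width']<.002: print('no bracket'); return False
    a=rk(-.016,lane); ctrl.movep(P(a,.30),q(RY,f)); x,z=insert(lane)
    if x<.0175: print('early contact'); return False
    release(lane,z); return True
def check(n='top'):
    p,X=cloud(n)
    m=(X[...,0]>.4)&(X[...,0]<.68)&(X[...,1]<-.1)&(X[...,1]>-.42)&(X[...,2]>.085)&(X[...,2]<.115)
    for q_ in comps(m,4):
        vv,uu=np.nonzero(q_); d=onplane(n,np.c_[uu,vv],.102)[:,:2].mean(0)-RO; print('tab rack mm',(1e3*(np.cos(RY)*d[0]+np.sin(RY)*d[1])).round(1),(1e3*(-np.sin(RY)*d[0]+np.cos(RY)*d[1])).round(1))
    H=cv2.cvtColor(p,cv2.COLOR_BGR2HSV)
    for m in comps((H[...,0]>20)&(H[...,0]<34)&(H[...,1]>120)&(abs(X[...,1])<.4)&(X[...,0]>.3)&(X[...,0]<.68)&(X[...,2]<.04),100): print(n,'bar',m.sum(),contour_rect(n,m,.012))
    return p,X
E
python3 - <<'E'
from one import *
if one(2,-.0255):
    ctrl.movep(P(np.array([.5,.15]),.32),get_state()['eef_rot']); check()
    if one(1,.0245): ctrl.movep(P(np.array([.5,.15]),.32),get_state()['eef_rot']); check()
E
```

```text
grip 32.9 [0.494  0.235  0.1466] w 0.0039 F [-1.7 -0.1 10.8] g 50.6
lift 33.3 [0.4937 0.2341 0.1596] w 0.0039 F [ 0.1 -0.1 -0.9] g 49.0
out 34.1 [0.4305 0.2475 0.1594] w 0.0037 F [-0.8  0.2 -1.4] g 49.0
above 38.4 [ 0.5024 -0.2783  0.0971] w 0.0041 F [ 0.7  1.3 -0.4] g 48.9
low 0.0930 40.2 [ 0.5021 -0.2784  0.0748] w 0.0039 F [-1.3 -0.4  4.4] g 49.8
-14 fx -2.1 fy -0.0 fz 3.6 | -12 fx -3.1 fy 1.0 fz 3.6 | -10 fx -2.5 fy 0.2 fz 3.7 | -8 fx -1.7 fy -0.3 fz 2.1 | -6 fx -2.2 fy -0.5 fz 3.5 | -4 fx -1.4 fy 1.0 fz 2.6 | -2 fx -2.1 fy 0.7 fz 3.2 | 0 fx -0.8 fy 0.6 fz 2.5 | 2 fx -2.1 fy -0.4 fz 3.0 | 4 fx -1.7 fy 0.0 fz 2.4 | 6 fx -1.5 fy 0.1 fz 2.9 | 8 fx -1.3 fy -0.2 fz 2.1 | 10 fx -2.1 fy -0.3 fz 2.6 | 12 fx -1.5 fy -0.8 fz 2.2 | 14 fx -2.7 fy 0.0 fz 2.7 | 16 fx -1.3 fy -0.3 fz 1.8 | 18 fx -1.6 fy -0.8 fz 2.2 | 20 fx -4.5 fy 1.3 fz 6.6 | 22 fx -9.6 fy 0.4 fz 12.2 | 
end 44.9 [ 0.536  -0.2728  0.075 ] w 0.0043 F [-10.9  -1.7  16.5] g 51.7
rel 47.5 [ 0.5359 -0.2721  0.2804] w 0.0853 F [-0.1  0.2  0.1] g 0.0
tab rack mm 17.1 -72.0
tab rack mm 16.9 -22.8
top bar 684 (array([536.5,  50. ]), ar
[... 477 characters left out ...]
1.1 fz 1.6 | -6 fx -0.8 fy -0.3 fz 1.4 | -4 fx -0.6 fy -1.3 fz 0.8 | -2 fx -0.4 fy -0.6 fz 1.7 | 0 fx -0.9 fy -1.4 fz 1.6 | 2 fx -1.1 fy -0.8 fz 1.4 | 4 fx -0.5 fy -1.0 fz 2.0 | 6 fx -0.6 fy -0.2 fz 0.8 | 8 fx -0.2 fy -0.4 fz 0.9 | 10 fx 0.0 fy -0.4 fz 1.9 | 12 fx -0.9 fy -0.5 fz 1.1 | 14 fx -0.6 fy -0.9 fz 1.2 | 16 fx -0.7 fy -0.2 fz 1.1 | 18 fx -1.2 fy -1.1 fz 1.3 | 20 fx -6.7 fy -0.6 fz 5.1 | 22 fx -10.6 fy -0.9 fz 10.5 | 
end 63.2 [ 0.5275 -0.2231  0.0742] w 0.0043 F [-9.8 -1.9  7.7] g 51.2
rel 65.8 [ 0.5273 -0.2228  0.2805] w 0.0855 F [-0.1  0.1 -0.3] g 0.0
tab rack mm 17.0 -71.8
tab rack mm 16.9 -22.8
tab rack mm 16.5 25.6
top bar 701 (array([534.8,  50.2]), array([228.1,  41.2]), 0.4)
```

```bash
python3 - <<'E'
from one import *
print(one(0,.0740))
ctrl.movep(P(np.array([.46,-.33]),.34),get_state()['eef_rot']); check('scene')
p,X=cloud('scene'); cv2.imwrite('pics/all.png',p)
m=(X[...,2]>.09)&(X[...,2]<.15)&(abs(X[...,1]-.05)<.06)&(abs(X[...,0]-.53)<.06)
print('grip',rect(X[m]))
ctrl.movep(P(np.array([.40,.25]),.34),get_state()['eef_rot']); p,X=check('top'); cv2.imwrite('pics/all_top.png',p)
E
```

```text
grip 69.5 [0.5175 0.3343 0.1461] w 0.0041 F [-1.4  0.7  6.7] g 50.5
lift 69.9 [0.5174 0.3338 0.1595] w 0.0042 F [ 1.  -0.6 -1.7] g 49.6
out 70.7 [0.4543 0.347  0.1593] w 0.0041 F [ 0.1  0.5 -1.2] g 49.6
above 75.0 [ 0.4852 -0.1802  0.097 ] w 0.0042 F [ 0.1 -0.5 -0.7] g 49.4
low 0.0930 76.8 [ 0.4847 -0.1802  0.0743] w 0.0039 F [ 0.8  0.3 -1.8] g 49.5
-14 fx -0.7 fy 0.0 fz 1.5 | -12 fx -1.0 fy 0.3 fz 0.6 | -10 fx -0.2 fy -0.1 fz 0.8 | -8 fx -0.5 fy 0.5 fz 1.4 | -6 fx -0.4 fy 0.2 fz 0.4 | -4 fx -1.2 fy 0.0 fz 2.1 | -2 fx -0.9 fy 0.5 fz 0.9 | 0 fx 0.2 fy -0.7 fz 1.5 | 2 fx 0.3 fy 0.8 fz 0.7 | 4 fx -0.5 fy -0.1 fz 1.4 | 6 fx -1.8 fy -0.0 fz 1.5 | 8 fx -0.8 fy -0.6 fz 0.4 | 10 fx -0.0 fy -0.3 fz 0.4 | 12 fx -0.4 fy 0.1 fz 1.3 | 14 fx -0.5 fy -1.0 fz 0.6 | 16 fx -0.8 fy 0.1 fz 0.8 | 18 fx -3.7 fy -1.1 fz 3.3 | 20 fx -7.5 fy -0.2 fz 8.1 | 22 fx -12.1 fy 0.3 fz 13.7 | 
end 81.5 [ 0.5186 -0.1744  0.0744] w 0.0038 F [-11.2  -1.5  11.9] g 51.6
rel 84.1 [ 0.5187 -0.1741  0.2805] w 0.0851 F [-0.5 -0.7 -0.4] g 0.0
True
tab rack mm 24.6 -65.4
tab rack mm 24.3 -17.7
tab rack mm 24.4 31.2
tab rack mm 23.9 81.0
scene bar 392 (array([455.3,  54. ]), array([110.9,  43.1]), 0.4)
scene bar 528 (array([588. ,  53.9]), array([ 43.7, 126.7]), 89.8)
grip ([[517.0, 61.0], [519.0, 43.0], [535.0, 44.0], [534.0, 62.0]], [array([526.3,  52.4]), array([16.8, 18.4]), np.float64(4.4)])
tab rack mm 17.0 -72.4
tab rack mm 16.9 -22.8
tab rack mm 16.5 25.6
tab rack mm 16.8 75.1
top bar 896 (array([523.7,  50.7]), array([250.4,  42.2]), 0.3)
```

View pics/all.png

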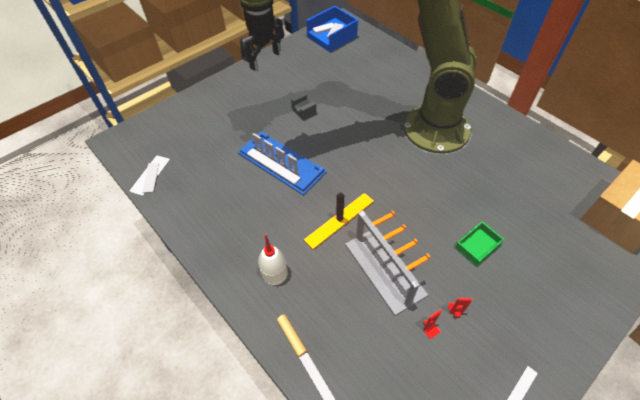

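View pics/all_top.png

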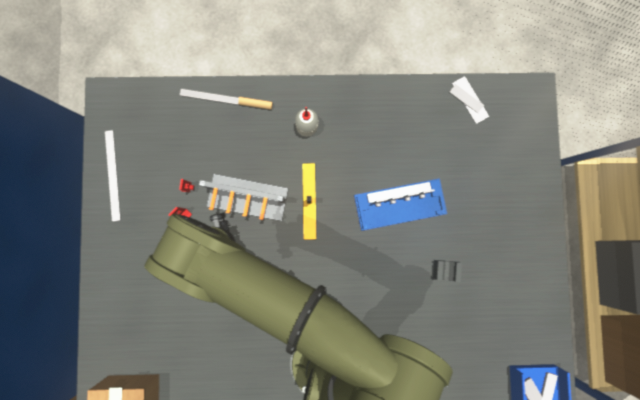

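```bash
python3 - <<'E'
from h import *
b=np.array([.5235,.0515]); f2=best(b,.25,0.005); t=rk(-.026,0.); ph=RY+np.pi/2; f=best(t,.25,ph); print(f,f2)
ctrl.movep(P(b,.28),q(.005,f2)); ctrl.movel(P(b,.117)); ctrl.close_gripper(force=60); st('grip')
ctrl.movel(P(b,.30)); ctrl.movep(P(t,.30),q(ph,f)); ctrl.movel(P(t,.18)); ctrl.pause(.3); st('over')
z=lower(t,.150,.120,fz=8); st('low %.4f'%z)
for n in('scene',):
    p,X=cloud(n); u,v=proj(n,[*RO,.03]).astype(int)
    cv2.imwrite(f'pics/barin_{n}.png',cv2.resize(p[v-55:v+55,u-70:u+70],None,fx=5,fy=5,interpolation=cv2.INTER_CUBIC))
E
```

```text
1 0
grip 89.9 [0.5237 0.0516 0.0985] w 0.0156 F [ 0.4 -0.3  2.9] g 59.3
over 93.7 [ 0.4878 -0.2549  0.1618] w 0.0149 F [ 0.2 -0.  -4.9] g 58.5
low 0.1240 97.9 [ 0.488  -0.2548  0.1065] w 0.0155 F [-3.   0.3  7.2] g 60.3
```

View pics/barin_scene.png

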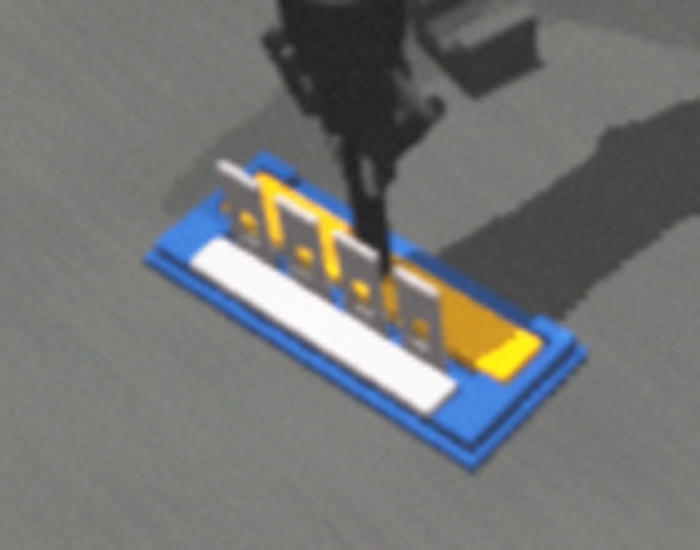

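The crop shows the bar seated flat between the end blocks (about (270,180) to (530,360)), with all four brackets upright behind the lip. The contact height, 0.124, matches the expected 0.125. I'll release and check.

```bash
python3 - <<'E'
from one import *
t=rk(-.026,0.); ctrl.ungrasp(); ctrl.movel(P(t,.30),max_speed=.1); ctrl.movep(P(np.array([.42,.2]),.32),get_state()['eef_rot'])
p,X=check('top'); H=cv2.cvtColor(p,cv2.COLOR_BGR2HSV)
m=(H[...,0]>20)&(H[...,0]<34)&(H[...,1]>120)&(X[...,1]<-.1)&(X[...,0]>.4)&(X[...,0]<.6)
r=contour_rect('top',max(comps(m,50),key=np.sum),.020); d=np.array(r[0])/1e3-RO
print(r,'bar in rack',np.cos(RY)*d[0]+np.sin(RY)*d[1],-np.sin(RY)*d[0]+np.cos(RY)*d[1],'z',np.nanmedian(X[m][:,2]),np.nanstd(X[m][:,2])); st()
E
```

```text
tab rack mm 17.1 -72.9
tab rack mm 16.9 -22.8
tab rack mm 16.5 25.6
tab rack mm 16.8 75.1
tab rack mm -25.2 4.5
top bar 740 (array([ 490.1, -258.6]), array([ 36.5, 250.2]), 9.9)
(array([ 489.8, -256.8]), array([ 36.3, 248.7]), 9.9) bar in rack -0.024171165183276153 -0.002358977253552422 z 0.020970030763093235 0.01695973881906528
 102.2 [0.4207 0.199  0.3011] w 0.0856 F [-0.1 -0.   0.1] g 0.0
```

All within tolerance.

```bash
python3 -c "
from station import ticket; print(ticket.close_job())"
```

```text
the job is handed in; nothing more can be done
None
```

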